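Free the seized locking pin and open the key box

ROBOT

A 7-joint arm with a two-finger parallel gripper is mounted at the origin on the work surface. World frame = base frame: x ahead of the robot, y to its left, z up, the work surface at z = 0. Lengths are in m, angles in rad, forces in N, time in s.
With the tool pointing down it reaches from about 0.425 to 0.875 m from the base axis. Payload 4.7 kg.
Tool frame: the origin (TCP) lies at the centre of the arm's flange, where the gripper is bolted on; the fingertips stand 182 mm ahead of it and the grasp point (between the pads) lies 164 mm ahead of it (env.finger_overhang is the z of the fingertips in the tool frame, in m); z points along the fingers, y is the line along which they close (so a half turn about z gives the same grasp; the last joint's range is limited). The gripper opens to 87 mm and grips with 3 to 60 N. Pads are 19 mm wide; open, the fingers measure 117 mm over their backs; the gripper's body (75 mm by 190 mm) begins 51 mm behind the grasp point.
Start: joints at [1.186, 0.321, -0.07, 1.45, 0.023, 1.371, -0.057], TCP at [0.252, -0.599, 0.405] pointing down, gripper open.
Joint ranges: [-2.86, 2.86], [-0.3, 2.09], [-1.38, 1.24], [0.06, 2.45], [-1.56, 4.7], [0.09, 2.05], [-2.69, 2.69]. Speed limits (rad/s): [2.57, 2.57, 3.14, 3.14, 3.14, 3.14, 3.14].

INTERFACE

Orientations are given as a 3x3 rotation matrix whose columns are the frame's x, y, z axes.
In Python, from bench import env gives the robot as it stands. The module is installed in compiled form; this text tells all that it offers.
- The arm moves only by the shell command python3 -m creep 'ROWS' [FORCE]. ROWS is JSON, a list of rows, each an object of numbers: "tx", "ty", "tz": the shift along the world's x, y, z in cm; "wx", "wy", "wz": the turn, a rotation vector about the world's x, y, z in units of 8 degrees (1.0 is 8 degrees); "claw": the closure, from -1 (fully open) to 1 (shut). A call has exactly 8 rows; each row is the pose to reach, as a shift and turn from the pose commanded when the call began; what a row does not reach only later rows make up. A row lasts 1/10 s, in which the tool goes at most 50 mm and 8.59 degrees, less where a joint would pass 70% of its speed; a pose out of reach is approached as far as the arm can. A call with a gripper value outside its range is refused whole. The fingers move at their own pace and stop on an object; FORCE is the grip in N (left out, the last holds). Time passes only in rows, so rows that repeat a pose let the fingers close, or fill a call up. It gives the time, the measured TCP pose, the force, the opening and the grip force at its end, in the units of the state.
- env.get_state(): the state, without advancing time (a new reading comes with each control period).
- env.camera(name): name is "scene" or "top"; returns a dict with "img" (400x640x3 uint8, red, green, blue), "K" (3x3 intrinsics, pixels), "R" (3x3) and "t" (3): a world point X has camera coordinates R X + t. Camera axes: x right, y down, z forward; pixel columns grow to the right and rows downward; lengths in m; the calibration is good to about 2 mm. A picture is of the moment at which its call begins. There is no depth.
- env.close_job(): hands the job in; it is judged then, once.
The state is a dict: "clock": time; "q": joint angles; "dq": joint speeds; "joint_torque": joint torques, N m; "ee_pos": TCP position; "ee_rot": TCP orientation; "contact_force": force on the tool from outside, world axes, zero at the start; "ft_torque": the same for the moment, N m; "gripper_width": opening from 0.0 (shut) to 1.0 (fully open); "grip_force": force on a finger pad.
Only numpy, scipy, OpenCV 4.12 (cv2) and the standard library are available. Lean on these libraries where they do the work, as an engineer would, in place of code of your own. Each camera call takes 0.05 s, during which the arm holds its last target. There are 200 camera calls.

TASK

The locking pin of the key box has seized in its bore: work it out by twisting its red head back and forth while pulling gently upward (a hard straight pull would lift the brass bushing far out of its rubber seat and ruin it), and stand the pin in the steel cup, foot down. Then turn the yellow cam clockwise by its lever post until its high point squarely presses the sprung blue bolt back, and push the blue cover all the way open, away from the robot. Leave the stamp, ink pad and tape dispenser where they are, and keep the cup upright.

Things in the scene. Friction and masses are not known exactly. Their poses are not given: they have to be found in the camera images.
- keybox: White steel key box, 200 x 282 x 90 mm (x, y, z), fixed to the desk. Origin: centre of its underside. Its +x points roughly away from the robot (yaw within 0.33 rad). A grey lock deck covers its +y half, a blue sliding cover its -y half, both tops 90 mm above the desk. A dark spring housing rises 18 mm above the deck; all lock parts but the pin stay under 33 mm above it.
- bore (a point): Mouth of the pin's bore, on the bore's axis at the bushing's top, 92 mm above the desk, in key box axes at (-11, 40, 92) mm. The bushing is a 36 x 36 mm square brass block. The bore is vertical, 13 mm wide; the grip that seizes the pin lies 23 mm below this point.
- bushing (a joint): How far the brass bushing is pulled up out of its rubber seat (m): 0 seated, stop at 0.014, ruined beyond 0.009. Sprung: 3 N, then 1.8 N per mm. Balls in it hold the pin with about 45 N of dry friction: a straight pull lifts both together; a twist lets the bushing slip 1 to 3 mm back down the pin. Pull 3 mm, twist 0.65 rad either way, and so on; free once the pin stands some 15 to 18 mm up.
- pin_head (a point): Centre of the pin's red head, a bar 30 mm long (the pin's x) x 12 mm thick (the pin's y) x 26 mm high. Axes are the pin's; z runs up the pin. At the start the pin stands upright in its bore, the head centre 143 mm above the desk; the head's yaw varies. The pin is 98 mm long, 0.1 kg, steel, 12 mm thick, with a 20 mm collar that rests on the bushing.
- pin_foot (a point): Centre of the pin's lower end face, 85 mm below the head's centre; at the start 34 mm below the bore's mouth.
- cup: Open steel cup, upright, loose, 0.4 kg: 80 mm across the mouth, 60 mm high, wall 3 mm, floor about 5 mm thick. Origin: centre of its underside. It stands left or right of the key box, in one of four places that it shares with the bystanders.
- cam_axis (a point): Where the cam's upright axis meets the deck, in key box axes at (30, 55, 90) mm.
- cam (a joint): Cam angle (rad), grows clockwise seen from above; starts at 0 to 0.4, range 0 to 2.4. The pin bars its lever at about 0.7, so the pin must be out first. The yellow nose begins to press the bolt at about 0.75; the high point faces it squarely at 1.80, beyond which the bolt springs out again. Stiff, 0.08 N m, about 2 N at the post; it stays where it is left.
- cam_post (a point): Top centre of the black upright post at the end of the cam's steel lever, 62 mm from the cam axis, 14 mm thick, reaching from 14 to 32 mm above the deck. Push it sideways. Seen from above, the lever points along -105 degrees in key box axes (from +x towards +y) when the cam is at 0 and along 152 degrees when the high point is reached.
- cam_nose (a point): High point of the yellow cam (marked by a red dot), 26 mm from the cam axis; it points to the key box's +y when it presses the bolt fully.
- bolt (a joint): How far the blue sprung bolt (follower) is pressed back to the key box's +y (m): 0 out, 0.008 with the cam's high point on it. Below about 0.006 its tongue bars the cover.
- cover (a joint): Opening of the blue cover (m), 0 shut, grows as it slides along the key box's +x, stop at 0.100. Slides with about 2 N.
- cover_tab (a point): Top centre of the black upright tab on the cover, 8 mm thick (x) x 56 mm wide (y), reaching 28 mm above the cover; push its near face along the key box's +x.
- stamp: Wooden rubber stamp, 40 mm across, 72 mm high, standing; bystander. Origin: centre of its underside.
- inkpad: Ink pad tin, black with red lid, 62 x 92 x 20 mm; bystander. Origin: centre of its underside.
- tape: Blue tape dispenser with a white roll, 110 x 45 x 68 mm; bystander. Origin: centre of its underside.
There are look-alikes about, which are no part of the job. There is more than one size of the part that bears pin_head; the job needs the middle-sized.

How it is judged:
On the way, in this order (a step that is already met when the one before it is completed fails the run):
1. the pin is wholly out of its bore (z of pin_foot in the frame of bore above 0.004 m), for 0.1 s.
2. the pin stands in the cup (horizontal distance between pin_foot and cup below 0.042 m and horizontal distance between pin_head and cup below 0.07 m and height (world z) of pin_foot below 0.03 m and angle between cup's own z axis and vertical below 0.15 rad), for 0.2 s.
3. the cam's high point presses the bolt back (value of joint bolt above 0.0068 m and value of joint cam between 1.45 and 2.15 rad), for 0.2 s.
4. the cover is open (value of joint cover above 0.085 m), for 0.2 s.
At the end, for the whole second after the job is handed in: The pin is in the upright cup (foot within 42 mm of the cup's axis and below 30 mm, cup tilted under 0.15 rad), the bushing seated to 3 mm, the cam within 0.35 rad of its high point with the bolt pressed back more than 6.8 mm, the cover open by more than 85 mm (all of step 2 and all of step 3 and value of joint cover above 0.085 m and value of joint bushing below 0.003 m and linear speed of cup below 0.02 m/s); the robot touches nothing.
It fails at once if the bushing is pulled more than 9 mm out of its seat (value of joint bushing above 0.009 m).
It fails at once if the stamp is moved more than 30 mm (distance of stamp from where it was at the start of the episode above 0.03 m).
It fails at once if the ink pad is moved more than 30 mm (distance of inkpad from where it was at the start of the episode above 0.03 m).
It fails at once if the tape dispenser is moved more than 30 mm (distance of tape from where it was at the start of the episode above 0.03 m).
It also fails if it takes over 72 s, if anything falls off the work surface, if the arm or the gripper's body presses on something with over 40 N, if the wrist force passes 120 N, or if a joint passes its speed limit or range.

## Working session

There is one attempt and no reset: what is moved stays moved. The work goes in short steps, Python scripts to look and compute and a shell command to move; the robot and the scene stay as the last step left them, time stands still between calls to the robot, and variables do not carry over. Pictures are saved under pics/ and viewed, at most 10 in all, crops included, and the job is handed in when it is done.

```bash
mkdir -p pics; python3 - <<'E'
from bench import env
import cv2,numpy as np
for n in("scene","top"):
    c=env.camera(n); cv2.imwrite(f"pics/{n}0.png",c["img"][:,:,::-1]); print(n,c["K"].round(1).tolist(),c["R"].round(4).tolist(),c["t"].round(4).tolist())
s=env.get_state();print(s["ee_pos"],s["ee_rot"],s["clock"],s["contact_force"])
E
```

```text
scene [[391.1, 0.0, 323.6], [0.0, 391.1, 196.7], [0.0, 0.0, 1.0]] [[-0.8577, 0.5136, 0.0234], [0.3051, 0.5451, -0.7809], [-0.4138, -0.6627, -0.6242]] [0.4385, -0.0635, 1.0791]
top [[365.6, 0.0, 319.3], [0.0, 365.6, 196.6], [0.0, 0.0, 1.0]] [[-0.0307, -0.9995, -0.0087], [-0.9962, 0.0313, -0.0816], [0.0818, 0.0061, -0.9966]] [0.0251, 0.5272, 0.8187]
[ 0.25231568 -0.5988365   0.4038084 ] [[ 9.21501819e-01  3.88373374e-01 -7.21294302e-04]
 [ 3.88374032e-01 -9.21500650e-01  1.47051149e-03]
 [-9.35656602e-05 -1.63521099e-03 -9.99998659e-01]] 0.1 [ 0.69292728  0.11111059 -0.50833731]
```

View pics/top0.png

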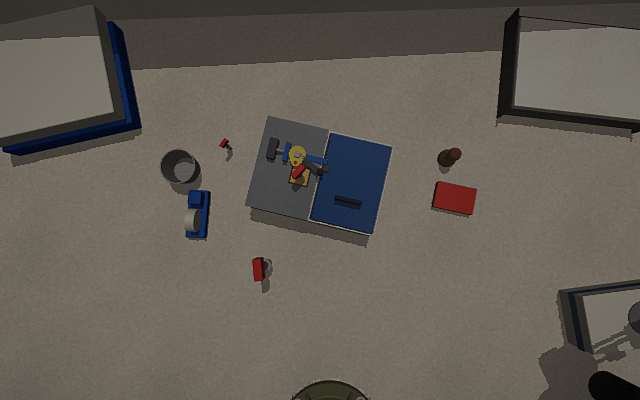

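View pics/scene0.png

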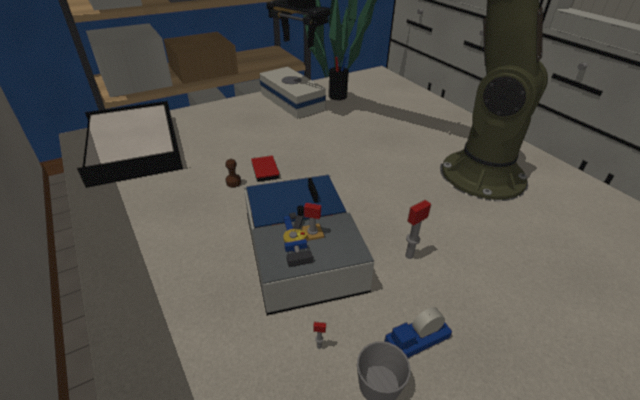

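Top view: three red-headed pins, at (224,143) small, (298,172) in the key box, and (260,268) large, standing on the desk. The one in the key box is in the brass bushing and is of middle size, so it is the one. The cup is at (180,167), the tape at (197,215), the stamp at (450,157) and the ink pad at (454,198). I'll confirm in an enlarged crop.

```bash
cat > h.py <<'E'
import numpy as np,cv2
from bench import env
def ray(c,p,z):
    d=c["R"].T@np.linalg.inv(c["K"])@np.array([p[0],p[1],1.]); o=-c["R"].T@c["t"]
    return o+d*(z-o[2])/d[2]
def proj(c,X):
    v=c["K"]@(c["R"]@np.asarray(X,float)+c["t"]); return v[:2]/v[2]
def tri(c1,p1,c2,p2):
    P=[c["K"]@np.c_[c["R"],c["t"]] for c in(c1,c2)]
    X=cv2.triangulatePoints(P[0],P[1],np.array(p1,float),np.array(p2,float)).ravel(); return X[:3]/X[3]
def red(c,box):
    u0,v0,u1,v1=box; h=cv2.cvtColor(c["img"],cv2.COLOR_RGB2HSV)
    m=(((h[...,0]<6)|(h[...,0]>174))&(h[...,1]>150)&(h[...,2]>60)).astype(np.uint8)
    k=np.zeros_like(m);k[v0:v1,u0:u1]=1; m*=k
    n,l,s,ce=cv2.connectedComponentsWithStats(m); i=1+np.argmax(s[1:,4]); 
    pts=cv2.findNonZero((l==i).astype(np.uint8)); return ce[i],s[i,4],cv2.minAreaRect(pts)
E
python3 - <<'E'
from h import *
a=env.camera("top");b=env.camera("scene")
A=cv2.resize(a["img"][100:250,235:405],None,fx=4.7,fy=4.0*1,interpolation=3)
A=cv2.resize(a["img"][105:245,240:400],None,fx=5,fy=4.25,interpolation=3) if 0 else cv2.resize(a["img"][110:242,240:400],None,fx=4.5,fy=4.5,interpolation=3)
cv2.imwrite("pics/topcrop.png",A[:,:,::-1])
B=cv2.resize(b["img"][170:310,240:380],None,fx=4.2,fy=4.2,interpolation=3); cv2.imwrite("pics/scenecrop.png",B[:,:,::-1])
for box in[(285,160,312,190),(215,135,235,152),(245,250,275,290)]: print(red(a,box))
for box in[(295,195,330,225),(400,195,435,230)]: print(red(b,box))
E
```

```text
(array([297.67777778, 170.52222222]), np.int32(90), ((297.2500305175781, 170.75), (5.656853675842285, 14.849241256713867), 45.0))
(array([222.86206897, 142.13793103]), np.int32(29), ((222.8076629638672, 142.0384521484375), (3.0508511066436768, 8.59785270690918), 33.6900634765625))
(array([257.14673913, 269.59782609]), np.int32(184), ((257.13525390625, 269.48773193359375), (21.638042449951172, 8.3292875289917), 84.80557250976562))
(array([311.89622642, 210.29245283]), np.int32(212), ((311.7601013183594, 210.30921936035156), (16.346149444580078, 13.305004119873047), 8.746161460876465))
(array([418.67065868, 212.02994012]), np.int32(334), ((418.65380859375, 211.73077392578125), (15.808956146240234, 26.9029598236084), 56.3099365234375))
```

View pics/topcrop.png

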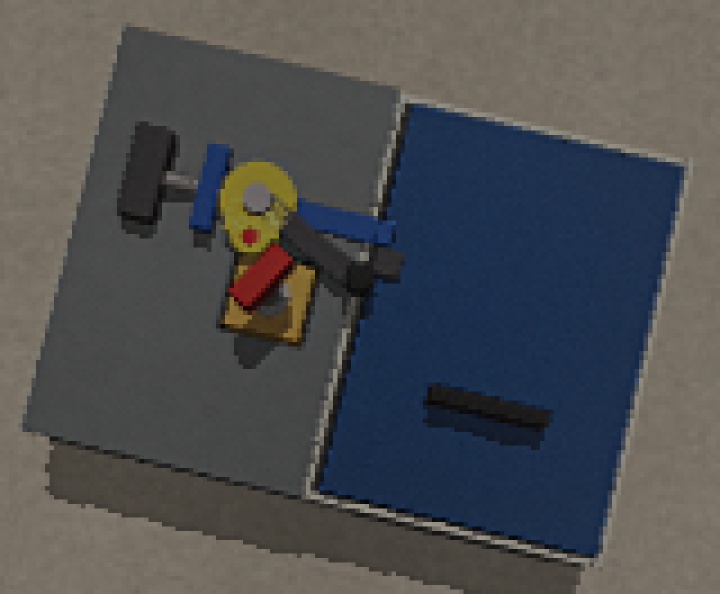

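View pics/scenecrop.png

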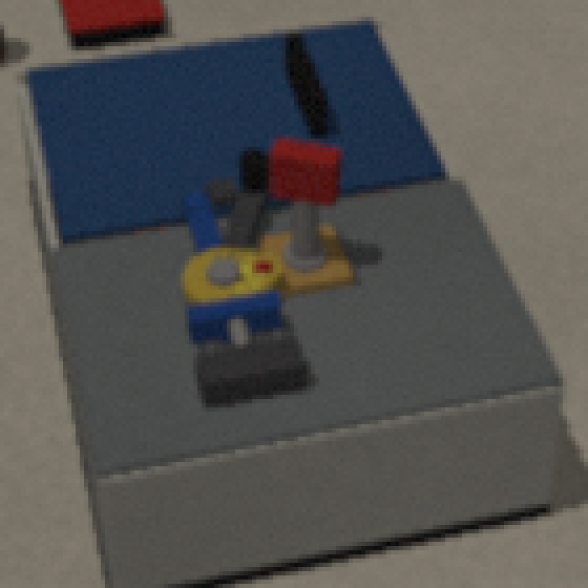

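The crop shows the middle pin in the brass bushing at full-image (298,171). The cam lever post is at crop (360,275) and the tab at crop (488,405).

```bash
cat >> h.py <<'E'
def full(p): return np.array(p)/4.5+[240-.4,110-.4]
E
python3 - <<'E'
from h import *
a=env.camera("top");b=env.camera("scene")
print("cam",-a["R"].T@a["t"])
C=[ray(a,full(p),.09)[:2] for p in[(124,26),(688,163),(598,562),(25,432)]]
L=np.array([[.1,.141],[.1,-.141],[-.1,-.141],[-.1,.141]]); C=np.array(C)
# rigid fit
c0=C.mean(0); H=(L.T@(C-c0)); yaw=np.arctan2(H[0,1]-H[1,0],H[0,0]+H[1,1]); R=np.array([[np.cos(yaw),-np.sin(yaw)],[np.sin(yaw),np.cos(yaw)]])
print("box",c0.round(4),"yaw",yaw.round(4),"res",((C-c0)-L@R.T).round(4).tolist())
W=lambda p:c0+R@np.array(p)
print("bore",W([-.011,.04]),"cam",W([.03,.055]))
for ang in(-105,152):
    print("post",ang,W([.03+.062*np.cos(np.radians(ang)),.055+.062*np.sin(np.radians(ang))]))
post=ray(a,full((360,275)),.122)[:2]; d=R.T@(post-W([.03,.055])); print("post now",post,np.hypot(*d),np.degrees(np.arctan2(d[1],d[0])))
print("tab",[ (ray(a,full(p),.118)[:2]).round(4) for p in[(488,402),(428,386),(551,412)]])
hp=[ray(a,full(p),.156)[:2] for p in[(274,245),(293,262),(252,310),(230,292)]]
hp=np.array(hp); print("headtop",hp.mean(0),hp.round(4).tolist(), "lens",np.linalg.norm(np.diff(hp,axis=0),axis=1)); v=(hp[0]+hp[1]-hp[2]-hp[3]); print("headyaw world",np.degrees(np.arctan2(v[1],v[0])))
print("big pin",ray(a,(257,269.5),.18),"tri",tri(a,(257,269.5),b,(418.7,212)), tri(a,(297.7,170.5),b,(311.9,209)))
g=cv2.resize(cv2.cvtColor(a["img"],cv2.COLOR_RGB2GRAY)[130:200,145:220],None,fx=6,fy=6,interpolation=3)
h=cv2.HoughCircles(g,cv2.HOUGH_GRADIENT,1,20,param1=80,param2=25,minRadius=90,maxRadius=135)
if h is not None:
  for u,v,r in h[0][:5]:
    p=np.array([u/6+145,v/6+130]); print("cup",p,r/6,ray(a,p,.06))
print("tape",[ray(a,p,0.05)[:2].round(3) for p in[(190,190),(209,190),(187,238),(208,238)]])
o=cv2.resize(a["img"][120:290,140:285],None,fx=3.5,fy=3.5,interpolation=3);cv2.imwrite("pics/left.png",o[:,:,::-1])
E
```

```text
cam [0.45892997 0.00360601 0.85912186]
box [0.5684 0.0073] yaw -0.2628 res [[-0.0007, -0.0023], [-0.0027, 0.0039], [0.0039, 0.0025], [-0.0006, -0.0041]]
bore [0.56812744 0.04878008] cam [0.61161638 0.05261565]
post -105 [ 0.58056487 -0.00104815]
post 152 [0.56631305 0.09494304]
post now [0.57218359 0.00590615] 0.06112873580911387 -115.11652667870108
tab [array([ 0.5131, -0.0501]), array([ 0.5212, -0.0232]), array([ 0.5077, -0.0783])]
headtop [0.56734286 0.04797793] [[0.5812, 0.0425], [0.5735, 0.0345], [0.5532, 0.0528], [0.5614, 0.0621]] lens [0.01109382 0.02729096 0.01233757]
headyaw world -43.21667703065947
big pin [0.38394813 0.12626027 0.18      ] tri [0.37922622 0.13515436 0.12343911] [0.56995876 0.04903983 0.14669199]
cup [177.41667 166.58333] 16.85 [0.60101369 0.3206591  0.06      ]
tape [array([0.549, 0.296]), array([0.548, 0.254]), array([0.443, 0.303]), array([0.441, 0.257])]
```

View pics/left.png

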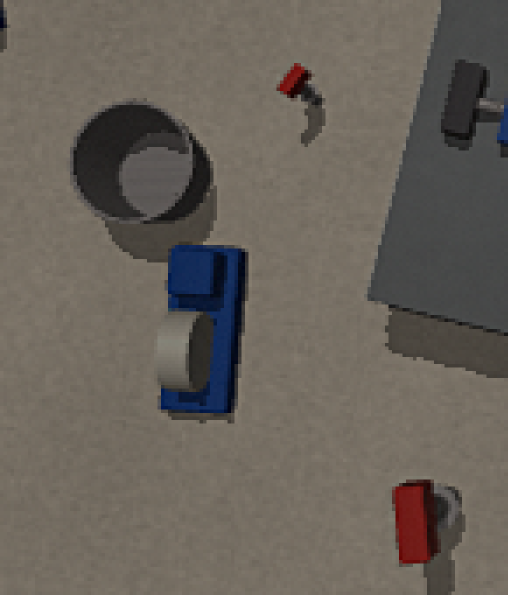

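Key box: centre (0.568, 0.007), yaw -0.263. The bore is at (0.568, 0.049), the head yaw is -43°, and the cup rim centre is at (177.5,166.5), which is (0.601, 0.320). In the crop the tape sits below the cup and the big decoy stands by the near-left corner. The tool goes above the pin first.

```bash
python3 -m creep '[{"tx":4,"ty":4,"wz":1,"claw":-1},{"tx":7,"ty":8,"wz":2,"claw":-1},{"tx":9,"ty":12,"wz":3,"claw":-1},{"tx":11,"ty":16,"wz":4,"claw":-1},{"tx":13,"ty":20,"wz":5,"claw":-1},{"tx":15,"ty":24,"wz":6,"claw":-1},{"tx":17,"ty":28,"wz":7,"claw":-1},{"tx":19,"ty":32,"wz":8,"claw":-1}]' 50
python3 -m creep '[{"tx":2,"ty":4,"wz":1,"claw":-1},{"tx":4,"ty":8,"wz":2,"claw":-1},{"tx":6,"ty":12,"wz":3,"claw":-1},{"tx":8,"ty":16,"wz":4,"claw":-1},{"tx":9.6,"ty":20,"wz":5,"claw":-1},{"tx":11,"ty":24,"wz":6,"claw":-1},{"tx":12,"ty":28,"wz":6.25,"claw":-1},{"tx":12.6,"ty":32.7,"wz":6.25,"claw":-1}]'
python3 - <<'E'
from h import *
s=env.get_state();print(s["ee_pos"].round(4),s["ee_rot"].round(3).tolist(),s["q"],s["contact_force"])
E
```

```text
[ 0.2524 -0.5989  0.4044] [[0.922, 0.388, -0.0], [0.388, -0.922, 0.001], [-0.0, -0.001, -1.0]] [ 1.18611075  0.32127698 -0.0701242   1.45088582  0.02257422  1.37079309
 -0.05689965] [0.24907114 0.54046807 0.34765698]invalid input at $[0]: expected keys tx, ty, tz, wx, wy, wz, claw
invalid input at $[0]: expected keys tx, ty, tz, wx, wy, wz, claw
```

All keys are required.

```bash
python3 -m creep '[{"tx":4,"ty":4,"tz":0,"wx":0,"wy":0,"wz":1,"claw":-1},{"tx":7,"ty":8,"tz":0,"wx":0,"wy":0,"wz":2,"claw":-1},{"tx":9,"ty":12,"tz":0,"wx":0,"wy":0,"wz":3,"claw":-1},{"tx":11,"ty":16,"tz":0,"wx":0,"wy":0,"wz":4,"claw":-1},{"tx":13,"ty":20,"tz":0,"wx":0,"wy":0,"wz":5,"claw":-1},{"tx":15,"ty":24,"tz":0,"wx":0,"wy":0,"wz":6,"claw":-1},{"tx":17,"ty":28,"tz":0,"wx":0,"wy":0,"wz":7,"claw":-1},{"tx":19,"ty":32,"tz":0,"wx":0,"wy":0,"wz":8,"claw":-1}]' 50
python3 -m creep '[{"tx":2,"ty":4,"tz":0,"wx":0,"wy":0,"wz":1,"claw":-1},{"tx":4,"ty":8,"tz":0,"wx":0,"wy":0,"wz":2,"claw":-1},{"tx":6,"ty":12,"tz":0,"wx":0,"wy":0,"wz":3,"claw":-1},{"tx":8,"ty":16,"tz":0,"wx":0,"wy":0,"wz":4,"claw":-1},{"tx":9.6,"ty":20,"tz":0,"wx":0,"wy":0,"wz":5,"claw":-1},{"tx":11,"ty":24,"tz":0,"wx":0,"wy":0,"wz":6,"claw":-1},{"tx":12,"ty":28,"tz":0,"wx":0,"wy":0,"wz":6.25,"claw":-1},{"tx":12.6,"ty":32.7,"tz":0,"wx":0,"wy":0,"wz":6.25,"claw":-1}]'
python3 - <<'E'
from h import *
s=env.get_state();print(s["ee_pos"].round(4),s["ee_rot"].round(3).tolist(),s["q"],s["contact_force"])
E
```

```text
clock: 1.1
ee_pos: [0.4429, -0.2772, 0.405]
ee_rot: [[0.049, 0.999, 0.0], [0.999, -0.049, -0.001], [-0.001, 0.0, -1.0]]
contact_force: [0.2, -1.0, 0.2]
gripper_width: 0.998
grip_force: 0.0
clock: 1.9
ee_pos: [0.569, 0.0484, 0.4047]
ee_rot: [[-0.729, 0.685, 0.001], [0.685, 0.729, -0.0], [-0.001, 0.0, -1.0]]
contact_force: [1.3, -0.3, 0.2]
gripper_width: 1.0
grip_force: 0.0
[0.569  0.0484 0.4047] [[-0.729, 0.685, 0.001], [0.685, 0.729, -0.0], [-0.001, 0.0, -1.0]] [ 0.50468403  0.21846596 -0.72932403  1.63203196  0.14926629  1.34745943
  0.57037387] [ 1.30800181 -0.337249    0.16866794]
```

```bash
python3 -m creep '[{"tx":0,"ty":0,"tz":-3,"wx":0,"wy":0,"wz":0,"claw":-1},{"tx":0,"ty":0,"tz":-6,"wx":0,"wy":0,"wz":0,"claw":-1},{"tx":0,"ty":0,"tz":-8,"wx":0,"wy":0,"wz":0,"claw":-1},{"tx":0,"ty":0,"tz":-9.3,"wx":0,"wy":0,"wz":0,"claw":-1},{"tx":0,"ty":0,"tz":-9.3,"wx":0,"wy":0,"wz":0,"claw":-0.5},{"tx":0,"ty":0,"tz":-9.3,"wx":0,"wy":0,"wz":0,"claw":-0.5},{"tx":0,"ty":0,"tz":-9.3,"wx":0,"wy":0,"wz":0,"claw":0},{"tx":0,"ty":0,"tz":-9.3,"wx":0,"wy":0,"wz":0,"claw":0}]' 50
python3 - <<'E'
from h import *
b=env.camera("scene")
cv2.imwrite("pics/grasp.png",cv2.resize(b["img"][130:270,230:400],None,fx=4.2,fy=4.2,interpolation=3)[:,:,::-1])
E
```

```text
clock: 2.7
ee_pos: [0.5688, 0.048, 0.313]
ee_rot: [[-0.729, 0.684, 0.002], [0.684, 0.729, -0.0], [-0.002, 0.001, -1.0]]
contact_force: [0.3, 0.6, -0.3]
gripper_width: 0.722
grip_force: 0.0
```

View pics/grasp.png

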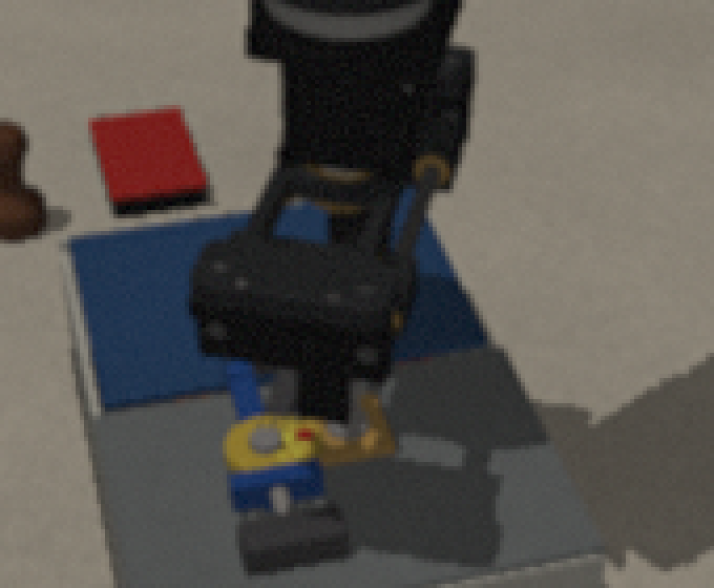

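The picture shows the gripper standing over the bushing with the near finger hiding the head (crop (325,390)), so it is aligned. Closing.

```bash
python3 -m creep '[{"tx":0,"ty":0,"tz":0,"wx":0,"wy":0,"wz":0,"claw":1},{"tx":0,"ty":0,"tz":0,"wx":0,"wy":0,"wz":0,"claw":1},{"tx":0,"ty":0,"tz":0,"wx":0,"wy":0,"wz":0,"claw":1},{"tx":0,"ty":0,"tz":0,"wx":0,"wy":0,"wz":0,"claw":1},{"tx":0,"ty":0,"tz":0,"wx":0,"wy":0,"wz":0,"claw":1},{"tx":0,"ty":0,"tz":0,"wx":0,"wy":0,"wz":0,"claw":1},{"tx":0,"ty":0,"tz":0,"wx":0,"wy":0,"wz":0,"claw":1},{"tx":0,"ty":0,"tz":0,"wx":0,"wy":0,"wz":0,"claw":1}]' 50
```

```text
clock: 3.55
ee_pos: [0.5684, 0.0481, 0.3118]
ee_rot: [[-0.73, 0.684, 0.0], [0.684, 0.73, 0.0], [0.0, 0.0, -1.0]]
contact_force: [0.5, -0.0, 0.7]
gripper_width: 0.132
grip_force: 50.0
```

Opening is 11.5 mm, so the head is held. Pull 3 mm and twist.

```bash
python3 -m creep '[{"tx":0,"ty":0,"tz":0.15,"wx":0,"wy":0,"wz":0,"claw":1},{"tx":0,"ty":0,"tz":0.3,"wx":0,"wy":0,"wz":0,"claw":1},{"tx":0,"ty":0,"tz":0.3,"wx":0,"wy":0,"wz":1,"claw":1},{"tx":0,"ty":0,"tz":0.3,"wx":0,"wy":0,"wz":2,"claw":1},{"tx":0,"ty":0,"tz":0.3,"wx":0,"wy":0,"wz":3,"claw":1},{"tx":0,"ty":0,"tz":0.3,"wx":0,"wy":0,"wz":4,"claw":1},{"tx":0,"ty":0,"tz":0.3,"wx":0,"wy":0,"wz":4.7,"claw":1},{"tx":0,"ty":0,"tz":0.3,"wx":0,"wy":0,"wz":4.7,"claw":1}]' 50
```

```text
clock: 4.35
ee_pos: [0.568, 0.0479, 0.3137]
ee_rot: [[-0.995, 0.096, -0.002], [0.096, 0.995, 0.001], [0.002, 0.001, -1.0]]
contact_force: [2.0, 0.7, -8.4]
gripper_width: 0.134
grip_force: 50.0
```

```bash
python3 -m creep '[{"tx":0,"ty":0,"tz":0.1,"wx":0,"wy":0,"wz":0,"claw":1},{"tx":0,"ty":0,"tz":0.2,"wx":0,"wy":0,"wz":0,"claw":1},{"tx":0,"ty":0,"tz":0.2,"wx":0,"wy":0,"wz":-1,"claw":1},{"tx":0,"ty":0,"tz":0.2,"wx":0,"wy":0,"wz":-2,"claw":1},{"tx":0,"ty":0,"tz":0.2,"wx":0,"wy":0,"wz":-3,"claw":1},{"tx":0,"ty":0,"tz":0.2,"wx":0,"wy":0,"wz":-4,"claw":1},{"tx":0,"ty":0,"tz":0.2,"wx":0,"wy":0,"wz":-4.7,"claw":1},{"tx":0,"ty":0,"tz":0.2,"wx":0,"wy":0,"wz":-4.7,"claw":1}]' 50
```

```text
clock: 5.15
ee_pos: [0.5682, 0.0478, 0.3164]
ee_rot: [[-0.729, 0.685, -0.001], [0.685, 0.729, -0.001], [-0.0, -0.001, -1.0]]
contact_force: [1.2, -0.6, -11.1]
gripper_width: 0.133
grip_force: 50.0
```

```bash
python3 -m creep '[{"tx":0,"ty":0,"tz":0,"wx":0,"wy":0,"wz":-1,"claw":1},{"tx":0,"ty":0,"tz":0,"wx":0,"wy":0,"wz":-2,"claw":1},{"tx":0,"ty":0,"tz":0,"wx":0,"wy":0,"wz":-3,"claw":1},{"tx":0,"ty":0,"tz":0,"wx":0,"wy":0,"wz":-4,"claw":1},{"tx":0,"ty":0,"tz":0,"wx":0,"wy":0,"wz":-5,"claw":1},{"tx":0,"ty":0,"tz":0,"wx":0,"wy":0,"wz":-5,"claw":1},{"tx":0,"ty":0,"tz":0,"wx":0,"wy":0,"wz":-5,"claw":1},{"tx":0,"ty":0,"tz":0,"wx":0,"wy":0,"wz":-5,"claw":1}]' 50
```

```text
clock: 5.95
ee_pos: [0.5685, 0.048, 0.3169]
ee_rot: [[-0.122, 0.993, 0.0], [0.993, 0.122, -0.0], [-0.0, 0.0, -1.0]]
contact_force: [1.8, -0.0, -8.9]
gripper_width: 0.138
grip_force: 50.0
```

```bash
python3 -m creep '[{"tx":0,"ty":0,"tz":0.1,"wx":0,"wy":0,"wz":0,"claw":1},{"tx":0,"ty":0,"tz":0.2,"wx":0,"wy":0,"wz":1,"claw":1},{"tx":0,"ty":0,"tz":0.2,"wx":0,"wy":0,"wz":2,"claw":1},{"tx":0,"ty":0,"tz":0.2,"wx":0,"wy":0,"wz":3,"claw":1},{"tx":0,"ty":0,"tz":0.2,"wx":0,"wy":0,"wz":4,"claw":1},{"tx":0,"ty":0,"tz":0.2,"wx":0,"wy":0,"wz":5,"claw":1},{"tx":0,"ty":0,"tz":0.2,"wx":0,"wy":0,"wz":5,"claw":1},{"tx":0,"ty":0,"tz":0.2,"wx":0,"wy":0,"wz":5,"claw":1}]' 50
python3 -m creep '[{"tx":0,"ty":0,"tz":0,"wx":0,"wy":0,"wz":1,"claw":1},{"tx":0,"ty":0,"tz":0,"wx":0,"wy":0,"wz":2,"claw":1},{"tx":0,"ty":0,"tz":0,"wx":0,"wy":0,"wz":3,"claw":1},{"tx":0,"ty":0,"tz":0,"wx":0,"wy":0,"wz":4,"claw":1},{"tx":0,"ty":0,"tz":0,"wx":0,"wy":0,"wz":5,"claw":1},{"tx":0,"ty":0,"tz":0,"wx":0,"wy":0,"wz":5,"claw":1},{"tx":0,"ty":0,"tz":0,"wx":0,"wy":0,"wz":5,"claw":1},{"tx":0,"ty":0,"tz":0,"wx":0,"wy":0,"wz":5,"claw":1}]' 50
```

```text
clock: 6.75
ee_pos: [0.5683, 0.048, 0.3187]
ee_rot: [[-0.728, 0.686, -0.0], [0.686, 0.728, 0.0], [0.0, -0.0, -1.0]]
contact_force: [0.9, 0.4, -9.6]
gripper_width: 0.134
grip_force: 50.0
clock: 7.55
ee_pos: [0.5684, 0.0482, 0.3189]
ee_rot: [[-0.998, 0.058, 0.0], [0.058, 0.998, 0.0], [-0.0, 0.0, -1.0]]
contact_force: [0.3, -0.3, -8.6]
gripper_width: 0.137
grip_force: 50.0
```

```bash
python3 -m creep '[{"tx":0,"ty":0,"tz":0.1,"wx":0,"wy":0,"wz":0,"claw":1},{"tx":0,"ty":0,"tz":0.25,"wx":0,"wy":0,"wz":-1,"claw":1},{"tx":0,"ty":0,"tz":0.25,"wx":0,"wy":0,"wz":-2,"claw":1},{"tx":0,"ty":0,"tz":0.25,"wx":0,"wy":0,"wz":-3,"claw":1},{"tx":0,"ty":0,"tz":0.25,"wx":0,"wy":0,"wz":-4,"claw":1},{"tx":0,"ty":0,"tz":0.25,"wx":0,"wy":0,"wz":-5,"claw":1},{"tx":0,"ty":0,"tz":0.25,"wx":0,"wy":0,"wz":-5,"claw":1},{"tx":0,"ty":0,"tz":0.25,"wx":0,"wy":0,"wz":-5,"claw":1}]' 50
python3 -m creep '[{"tx":0,"ty":0,"tz":0.1,"wx":0,"wy":0,"wz":-1,"claw":1},{"tx":0,"ty":0,"tz":0.1,"wx":0,"wy":0,"wz":-2,"claw":1},{"tx":0,"ty":0,"tz":0.1,"wx":0,"wy":0,"wz":-3,"claw":1},{"tx":0,"ty":0,"tz":0.1,"wx":0,"wy":0,"wz":-4,"claw":1},{"tx":0,"ty":0,"tz":0.1,"wx":0,"wy":0,"wz":-5,"claw":1},{"tx":0,"ty":0,"tz":0.1,"wx":0,"wy":0,"wz":-5,"claw":1},{"tx":0,"ty":0,"tz":0.1,"wx":0,"wy":0,"wz":-5,"claw":1},{"tx":0,"ty":0,"tz":0.1,"wx":0,"wy":0,"wz":-5,"claw":1}]' 50
```

```text
clock: 8.35
ee_pos: [0.5682, 0.048, 0.3211]
ee_rot: [[-0.731, 0.682, -0.001], [0.682, 0.731, -0.0], [0.0, -0.001, -1.0]]
contact_force: [0.2, 0.8, -10.2]
gripper_width: 0.136
grip_force: 50.0
clock: 9.15
ee_pos: [0.5684, 0.0478, 0.3223]
ee_rot: [[-0.122, 0.993, 0.0], [0.993, 0.122, -0.0], [-0.0, 0.0, -1.0]]
contact_force: [0.7, -0.6, -8.5]
gripper_width: 0.133
grip_force: 50.0
```

```bash
python3 -m creep '[{"tx":0,"ty":0,"tz":0.1,"wx":0,"wy":0,"wz":0,"claw":1},{"tx":0,"ty":0,"tz":0.2,"wx":0,"wy":0,"wz":1,"claw":1},{"tx":0,"ty":0,"tz":0.2,"wx":0,"wy":0,"wz":2,"claw":1},{"tx":0,"ty":0,"tz":0.2,"wx":0,"wy":0,"wz":3,"claw":1},{"tx":0,"ty":0,"tz":0.2,"wx":0,"wy":0,"wz":4,"claw":1},{"tx":0,"ty":0,"tz":0.2,"wx":0,"wy":0,"wz":5,"claw":1},{"tx":0,"ty":0,"tz":0.2,"wx":0,"wy":0,"wz":5,"claw":1},{"tx":0,"ty":0,"tz":0.2,"wx":0,"wy":0,"wz":5,"claw":1}]' 50
```

```text
clock: 9.95
ee_pos: [0.5683, 0.0481, 0.3244]
ee_rot: [[-0.728, 0.686, -0.0], [0.686, 0.728, 0.0], [0.0, 0.0, -1.0]]
contact_force: [-0.1, -0.5, -9.1]
gripper_width: 0.13
grip_force: 50.0
```

```bash
python3 -m creep '[{"tx":0,"ty":0,"tz":0.1,"wx":0,"wy":0,"wz":1,"claw":1},{"tx":0,"ty":0,"tz":0.2,"wx":0,"wy":0,"wz":2,"claw":1},{"tx":0,"ty":0,"tz":0.2,"wx":0,"wy":0,"wz":3,"claw":1},{"tx":0,"ty":0,"tz":0.2,"wx":0,"wy":0,"wz":4,"claw":1},{"tx":0,"ty":0,"tz":0.2,"wx":0,"wy":0,"wz":5,"claw":1},{"tx":0,"ty":0,"tz":0.2,"wx":0,"wy":0,"wz":5,"claw":1},{"tx":0,"ty":0,"tz":0.2,"wx":0,"wy":0,"wz":5,"claw":1},{"tx":0,"ty":0,"tz":0.2,"wx":0,"wy":0,"wz":5,"claw":1}]' 50
python3 -m creep '[{"tx":0,"ty":0,"tz":0.1,"wx":0,"wy":0,"wz":-1,"claw":1},{"tx":0,"ty":0,"tz":0.2,"wx":0,"wy":0,"wz":-2,"claw":1},{"tx":0,"ty":0,"tz":0.2,"wx":0,"wy":0,"wz":-3,"claw":1},{"tx":0,"ty":0,"tz":0.2,"wx":0,"wy":0,"wz":-4,"claw":1},{"tx":0,"ty":0,"tz":0.2,"wx":0,"wy":0,"wz":-5,"claw":1},{"tx":0,"ty":0,"tz":0.2,"wx":0,"wy":0,"wz":-5,"claw":1},{"tx":0,"ty":0,"tz":0.2,"wx":0,"wy":0,"wz":-5,"claw":1},{"tx":0,"ty":0,"tz":0.2,"wx":0,"wy":0,"wz":-5,"claw":1}]' 50
```

```text
clock: 10.75
ee_pos: [0.5687, 0.0482, 0.3272]
ee_rot: [[-0.998, 0.058, 0.001], [0.058, 0.998, -0.0], [-0.001, 0.0, -1.0]]
contact_force: [-1.3, -0.1, -0.2]
gripper_width: 0.131
grip_force: 50.0
clock: 11.55
ee_pos: [0.5686, 0.0481, 0.3285]
ee_rot: [[-0.731, 0.683, 0.001], [0.683, 0.731, 0.0], [-0.001, 0.001, -1.0]]
contact_force: [-0.8, -0.2, -1.7]
gripper_width: 0.136
grip_force: 50.0
```

```bash
python3 -m creep '[{"tx":0,"ty":0,"tz":0.1,"wx":0,"wy":0,"wz":-1,"claw":1},{"tx":0,"ty":0,"tz":0.15,"wx":0,"wy":0,"wz":-2,"claw":1},{"tx":0,"ty":0,"tz":0.15,"wx":0,"wy":0,"wz":-3,"claw":1},{"tx":0,"ty":0,"tz":0.15,"wx":0,"wy":0,"wz":-4,"claw":1},{"tx":0,"ty":0,"tz":0.15,"wx":0,"wy":0,"wz":-5,"claw":1},{"tx":0,"ty":0,"tz":0.15,"wx":0,"wy":0,"wz":-5,"claw":1},{"tx":0,"ty":0,"tz":0.15,"wx":0,"wy":0,"wz":-5,"claw":1},{"tx":0,"ty":0,"tz":0.15,"wx":0,"wy":0,"wz":-5,"claw":1}]' 50
```

```text
clock: 12.35
ee_pos: [0.5685, 0.048, 0.3299]
ee_rot: [[-0.122, 0.993, 0.001], [0.993, 0.122, 0.0], [0.0, 0.001, -1.0]]
contact_force: [0.0, -1.1, -1.8]
gripper_width: 0.136
grip_force: 50.0
```

Force dropped to weight only, so the pin is free. Lift.

```bash
python3 -m creep '[{"tx":0,"ty":0,"tz":0.4,"wx":0,"wy":0,"wz":0,"claw":1},{"tx":0,"ty":0,"tz":1,"wx":0,"wy":0,"wz":0,"claw":1},{"tx":0,"ty":0,"tz":2,"wx":0,"wy":0,"wz":0,"claw":1},{"tx":0,"ty":0,"tz":3,"wx":0,"wy":0,"wz":0,"claw":1},{"tx":0,"ty":0,"tz":4.5,"wx":0,"wy":0,"wz":0,"claw":1},{"tx":0,"ty":0,"tz":6,"wx":0,"wy":0,"wz":0,"claw":1},{"tx":0,"ty":0,"tz":8,"wx":0,"wy":0,"wz":0,"claw":1},{"tx":0,"ty":0,"tz":8.5,"wx":0,"wy":0,"wz":0,"claw":1}]' 50
python3 -m creep '[{"tx":0.4,"ty":3,"tz":0,"wx":0,"wy":0,"wz":0,"claw":1},{"tx":0.8,"ty":7,"tz":0,"wx":0,"wy":0,"wz":0,"claw":1},{"tx":1.3,"ty":11,"tz":0,"wx":0,"wy":0,"wz":0,"claw":1},{"tx":1.8,"ty":15,"tz":0,"wx":0,"wy":0,"wz":0,"claw":1},{"tx":2.3,"ty":19,"tz":0,"wx":0,"wy":0,"wz":0,"claw":1},{"tx":2.8,"ty":23,"tz":0,"wx":0,"wy":0,"wz":0,"claw":1},{"tx":3.2,"ty":26,"tz":0,"wx":0,"wy":0,"wz":0,"claw":1},{"tx":3.2,"ty":27.2,"tz":0,"wx":0,"wy":0,"wz":0,"claw":1}]' 50
python3 - <<'E'
from h import *
b=env.camera("scene");a=env.camera("top")
o=np.zeros((420,640,3),np.uint8)
s=env.get_state();print(s["ee_pos"],s["ee_rot"][:,2]); p=s["ee_pos"]
for X in [(p[0],p[1],p[2]-.169),(p[0],p[1],p[2]-.254),(.601,.3205,.06)]: print(proj(b,X))
cv2.imwrite("pics/over.png",cv2.resize(b["img"][220:400,290:500],None,fx=3.3,fy=3.3,interpolation=3)[:,:,::-1])
E
```

```text
clock: 13.15
ee_pos: [0.569, 0.0484, 0.4183]
ee_rot: [[-0.119, 0.993, 0.005], [0.993, 0.119, -0.0], [-0.001, 0.005, -1.0]]
contact_force: [0.8, 0.4, -1.2]
gripper_width: 0.134
grip_force: 50.0
clock: 13.95
ee_pos: [0.5993, 0.3237, 0.4143]
ee_rot: [[-0.124, 0.992, -0.002], [0.992, 0.124, 0.002], [0.002, -0.001, -1.0]]
contact_force: [-0.0, 0.5, -1.1]
gripper_width: 0.133
grip_force: 50.0
[0.59948129 0.32199375 0.41434266] [-1.37942433e-03  7.58738717e-04 -9.99998761e-01]
[403.93006807 283.70567337]
[394.19429476 324.94071203]
[383.56045578 363.57192368]
```

View pics/over.png

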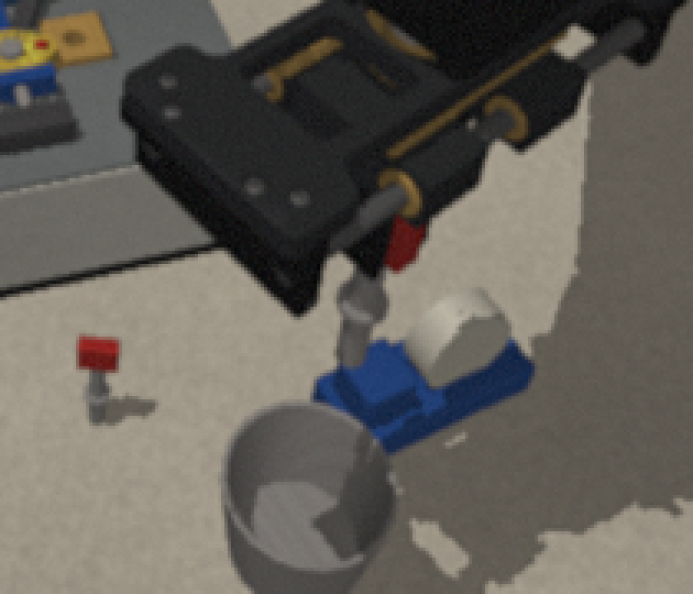

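The pin hangs at crop (352,362) with the cup rim centred near crop (308,488), both within a few mm of what the model predicts. Lower it.

```bash
python3 -m creep '[{"tx":0,"ty":-0.1,"tz":-2,"wx":0,"wy":0,"wz":0,"claw":1},{"tx":0,"ty":-0.1,"tz":-5,"wx":0,"wy":0,"wz":0,"claw":1},{"tx":0,"ty":-0.1,"tz":-8,"wx":0,"wy":0,"wz":0,"claw":1},{"tx":0,"ty":-0.1,"tz":-11,"wx":0,"wy":0,"wz":0,"claw":1},{"tx":0,"ty":-0.1,"tz":-13,"wx":0,"wy":0,"wz":0,"claw":1},{"tx":0,"ty":-0.1,"tz":-14.3,"wx":0,"wy":0,"wz":0,"claw":1},{"tx":0,"ty":-0.1,"tz":-14.8,"wx":0,"wy":0,"wz":0,"claw":1},{"tx":0,"ty":-0.1,"tz":-14.8,"wx":0,"wy":0,"wz":0,"claw":1}]' 50
```

```text
clock: 14.85
ee_pos: [0.6008, 0.318, 0.2668]
ee_rot: [[-0.118, 0.993, 0.0], [0.993, 0.118, -0.001], [-0.001, 0.0, -1.0]]
contact_force: [0.2, -0.2, -0.8]
gripper_width: 0.135
grip_force: 50.0
```

```bash
python3 -m creep '[{"tx":0,"ty":0.1,"tz":-0.2,"wx":0,"wy":0,"wz":0,"claw":1},{"tx":0,"ty":0.1,"tz":-0.4,"wx":0,"wy":0,"wz":0,"claw":1},{"tx":0,"ty":0.1,"tz":-0.6,"wx":0,"wy":0,"wz":0,"claw":1},{"tx":0,"ty":0.1,"tz":-0.7,"wx":0,"wy":0,"wz":0,"claw":1},{"tx":0,"ty":0.1,"tz":-0.7,"wx":0,"wy":0,"wz":0,"claw":1},{"tx":0,"ty":0.1,"tz":-0.7,"wx":0,"wy":0,"wz":0,"claw":1},{"tx":0,"ty":0.1,"tz":-0.7,"wx":0,"wy":0,"wz":0,"claw":1},{"tx":0,"ty":0.1,"tz":-0.7,"wx":0,"wy":0,"wz":0,"claw":1}]' 50
```

```text
clock: 15.65
ee_pos: [0.6004, 0.32, 0.2599]
ee_rot: [[-0.119, 0.993, 0.0], [0.993, 0.119, 0.0], [0.0, 0.0, -1.0]]
contact_force: [0.2, 0.2, -1.1]
gripper_width: 0.137
grip_force: 50.0
```

```bash
python3 -m creep '[{"tx":0,"ty":0,"tz":-0.1,"wx":0,"wy":0,"wz":0,"claw":0.4},{"tx":0,"ty":0,"tz":-0.1,"wx":0,"wy":0,"wz":0,"claw":0.4},{"tx":0,"ty":0,"tz":-0.1,"wx":0,"wy":0,"wz":0,"claw":0.2},{"tx":0,"ty":0,"tz":-0.1,"wx":0,"wy":0,"wz":0,"claw":0.2},{"tx":0,"ty":0,"tz":-0.1,"wx":0,"wy":0,"wz":0,"claw":0},{"tx":0,"ty":0,"tz":1,"wx":0,"wy":0,"wz":0,"claw":0},{"tx":0,"ty":0,"tz":4,"wx":0,"wy":0,"wz":0,"claw":0},{"tx":0,"ty":0,"tz":8,"wx":0,"wy":0,"wz":0,"claw":0}]' 50
python3 -m creep '[{"tx":0,"ty":0,"tz":4,"wx":0,"wy":0,"wz":0,"claw":1},{"tx":0,"ty":0,"tz":8,"wx":0,"wy":0,"wz":0,"claw":1},{"tx":0,"ty":-4,"tz":8,"wx":0,"wy":0,"wz":-1,"claw":1},{"tx":0,"ty":-8,"tz":8,"wx":0,"wy":0,"wz":-2,"claw":1},{"tx":0,"ty":-12,"tz":8,"wx":0,"wy":0,"wz":-2,"claw":1},{"tx":0,"ty":-16,"tz":8,"wx":0,"wy":0,"wz":-2,"claw":1},{"tx":0,"ty":-20,"tz":8,"wx":0,"wy":0,"wz":-2,"claw":1},{"tx":0,"ty":-24,"tz":8,"wx":0,"wy":0,"wz":-2,"claw":1}]' 50
python3 - <<'E'
from h import *
a=env.camera("top");b=env.camera("scene")
o=np.hstack([cv2.resize(a["img"][100:250,140:240],None,fx=3.2,fy=3.2,interpolation=3),cv2.resize(b["img"][250:400,280:430],None,fx=3.2,fy=3.2,interpolation=3)]);print(o.shape)
cv2.imwrite("pics/placed.png",o[:,:,::-1]);s=env.get_state();print(s["ee_pos"].round(4))
E
```

```text
clock: 16.45
ee_pos: [0.5999, 0.3195, 0.3394]
ee_rot: [[-0.119, 0.993, -0.003], [0.993, 0.119, -0.002], [-0.001, -0.003, -1.0]]
contact_force: [1.4, 0.1, 0.1]
gripper_width: 0.496
grip_force: 0.0
clock: 17.25
ee_pos: [0.6, 0.0786, 0.421]
ee_rot: [[0.159, 0.987, 0.001], [0.987, -0.159, -0.0], [0.0, 0.001, -1.0]]
contact_force: [0.7, -0.6, -0.3]
gripper_width: 0.007
grip_force: 0.0
(480, 800, 3)
[0.6012 0.0723 0.4205]
```

View pics/placed.png

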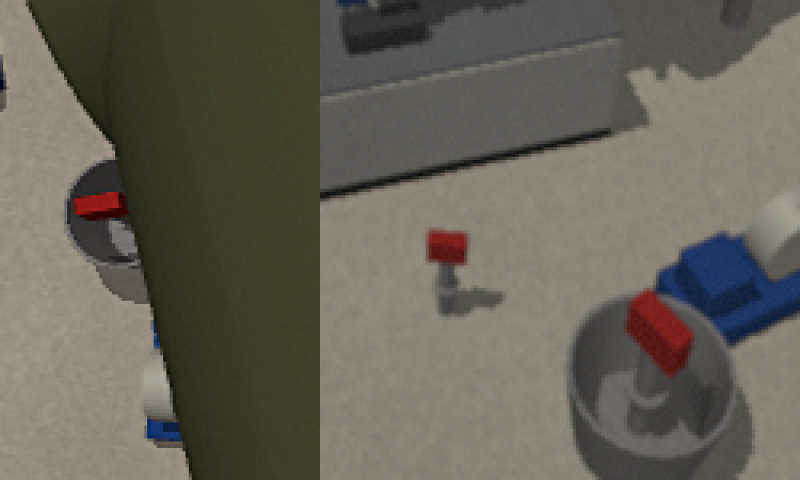

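The pin stands upright in the cup (right half, head at (660,330)). Next is the cam: I'll check the clearances round the post for the closed fingers.

```bash
python3 - <<'E'
from h import *
a=env.camera("top");b=env.camera("scene")
fs=lambda p:np.array(p)/4.2+[239.6,169.6]
ax=np.array([.6116,.0526]);y=-.2628;R=np.array([[np.cos(y),-np.sin(y)],[np.sin(y),np.cos(y)]])
for n,p,q in[("block",(385,262),(222,188)),("post",(360,275),(255,160)),("tongue end",(385,230),(198,198)),("tongue root",(305,212),(203,240)),("cam hub",(257,197),(224,270)),("reddot",(250,237),(263,267))]:
    X=tri(a,full(p),b,fs(q)); e=np.linalg.norm(proj(a,X)-full(p)); print(n,X.round(4),"local",(R.T@(X[:2]-[.5684,.0073])).round(4),"err",e.round(2))
for f in(-113,-105,-95): print(f,ax+.062*np.array([np.cos(np.radians(f)),np.sin(np.radians(f))]), "local",R.T@(ax+.062*np.array([np.cos(np.radians(f)),np.sin(np.radians(f))])-[.5684,.0073]))
s=env.get_state();print(s["ee_pos"].round(4),s["ee_rot"][:,0].round(3))
E
```

```text
block [ 0.5823 -0.0062  0.0966] local [ 0.0169 -0.0094] err 0.24
post [0.572  0.0063 0.1192] local [ 0.0037 -0.    ] err 0.35
tongue end [ 0.5963 -0.006   0.0967] local [ 0.0304 -0.0056] err 0.36
tongue root [0.6079 0.0292 0.1029] local [0.0324 0.0314] err 1.31
cam hub [0.6123 0.0527 0.1066] local [0.0306 0.0553] err 0.16
reddot [0.5945 0.0565 0.1031] local [0.0124 0.0543] err 0.01
-113 [ 0.58737467 -0.0044713 ] local [ 0.02138121 -0.00643781]
-105 [ 0.59555322 -0.0072874 ] local [ 0.03001054 -0.00703255]
-95 [ 0.60619634 -0.00916407] local [ 0.04077578 -0.00607986]
[0.6004 0.0788 0.4207] [0.162 0.987 0.   ]
```

```bash
python3 -m creep '[{"tx":-0.2,"ty":-2,"tz":0,"wx":0,"wy":0,"wz":1,"claw":1},{"tx":-0.5,"ty":-4,"tz":0,"wx":0,"wy":0,"wz":2,"claw":1},{"tx":-0.8,"ty":-6,"tz":0,"wx":0,"wy":0,"wz":3,"claw":1},{"tx":-1,"ty":-8.4,"tz":0,"wx":0,"wy":0,"wz":4,"claw":1},{"tx":-1,"ty":-8.4,"tz":-2,"wx":0,"wy":0,"wz":5,"claw":1},{"tx":-1,"ty":-8.4,"tz":-4,"wx":0,"wy":0,"wz":6,"claw":1},{"tx":-1,"ty":-8.4,"tz":-6,"wx":0,"wy":0,"wz":7,"claw":1},{"tx":-1,"ty":-8.4,"tz":-8,"wx":0,"wy":0,"wz":8,"claw":1}]' 20
python3 -m creep '[{"tx":0,"ty":0,"tz":-1,"wx":0,"wy":0,"wz":1,"claw":1},{"tx":0,"ty":0,"tz":-2,"wx":0,"wy":0,"wz":1.5,"claw":1},{"tx":0,"ty":0,"tz":-3,"wx":0,"wy":0,"wz":1.5,"claw":1},{"tx":0,"ty":0,"tz":-4,"wx":0,"wy":0,"wz":1.5,"claw":1},{"tx":0,"ty":0,"tz":-4.7,"wx":0,"wy":0,"wz":1.5,"claw":1},{"tx":0,"ty":0,"tz":-4.7,"wx":0,"wy":0,"wz":1.5,"claw":1},{"tx":0,"ty":0,"tz":-4.7,"wx":0,"wy":0,"wz":1.5,"claw":1},{"tx":0,"ty":0,"tz":-4.7,"wx":0,"wy":0,"wz":1.5,"claw":1}]'
```

```text
clock: 18.25
ee_pos: [0.5904, -0.0016, 0.3398]
ee_rot: [[-0.823, 0.568, 0.001], [0.568, 0.823, 0.001], [-0.0, 0.001, -1.0]]
contact_force: [-0.0, -0.4, -0.7]
gripper_width: 0.002
grip_force: 0.0
clock: 19.05
ee_pos: [0.5907, -0.0039, 0.2934]
ee_rot: [[-0.919, 0.393, 0.001], [0.393, 0.919, -0.0], [-0.001, 0.0, -1.0]]
contact_force: [-1.1, -0.1, 0.7]
gripper_width: 0.005
grip_force: 0.0
```

```bash
python3 -m creep '[{"tx":-0.5,"ty":0.15,"tz":0,"wx":0,"wy":0,"wz":-0.6,"claw":1},{"tx":-1,"ty":0.4,"tz":0,"wx":0,"wy":0,"wz":-1.25,"claw":1},{"tx":-1.45,"ty":0.7,"tz":0,"wx":0,"wy":0,"wz":-1.9,"claw":1},{"tx":-1.9,"ty":1,"tz":0,"wx":0,"wy":0,"wz":-2.5,"claw":1},{"tx":-2.3,"ty":1.4,"tz":0,"wx":0,"wy":0,"wz":-3.1,"claw":1},{"tx":-2.65,"ty":1.8,"tz":0,"wx":0,"wy":0,"wz":-3.75,"claw":1},{"tx":-2.95,"ty":2.2,"tz":0,"wx":0,"wy":0,"wz":-4.4,"claw":1},{"tx":-3.25,"ty":2.7,"tz":0,"wx":0,"wy":0,"wz":-5,"claw":1}]'
```

```text
clock: 19.85
ee_pos: [0.5585, 0.0223, 0.2937]
ee_rot: [[-0.448, 0.894, 0.003], [0.894, 0.448, -0.001], [-0.003, 0.002, -1.0]]
contact_force: [2.1, -3.1, -0.4]
gripper_width: 0.008
grip_force: 1.7
```

```bash
python3 -m creep '[{"tx":-0.25,"ty":0.5,"tz":0,"wx":0,"wy":0,"wz":-0.6,"claw":1},{"tx":-0.45,"ty":1,"tz":0,"wx":0,"wy":0,"wz":-1.25,"claw":1},{"tx":-0.6,"ty":1.5,"tz":0,"wx":0,"wy":0,"wz":-1.9,"claw":1},{"tx":-0.75,"ty":2,"tz":0,"wx":0,"wy":0,"wz":-2.5,"claw":1},{"tx":-0.8,"ty":2.55,"tz":0,"wx":0,"wy":0,"wz":-3.1,"claw":1},{"tx":-0.85,"ty":3.1,"tz":0,"wx":0,"wy":0,"wz":-3.75,"claw":1},{"tx":-0.8,"ty":3.65,"tz":0,"wx":0,"wy":0,"wz":-4.4,"claw":1},{"tx":-0.75,"ty":4.2,"tz":0,"wx":0,"wy":0,"wz":-5,"claw":1}]'
```

```text
clock: 20.65
ee_pos: [0.5513, 0.0632, 0.2937]
ee_rot: [[0.233, 0.973, 0.003], [0.973, -0.233, -0.003], [-0.002, 0.004, -1.0]]
contact_force: [1.8, -4.0, -0.3]
gripper_width: 0.004
grip_force: 1.9
```

```bash
python3 -m creep '[{"tx":0.1,"ty":0.4,"tz":0,"wx":0,"wy":0,"wz":-0.5,"claw":1},{"tx":0.2,"ty":0.8,"tz":0,"wx":0,"wy":0,"wz":-1,"claw":1},{"tx":0.35,"ty":1.25,"tz":0,"wx":0,"wy":0,"wz":-1.5,"claw":1},{"tx":0.55,"ty":1.65,"tz":0,"wx":0,"wy":0,"wz":-2,"claw":1},{"tx":0.55,"ty":1.65,"tz":0,"wx":0,"wy":0,"wz":-2,"claw":1},{"tx":0.55,"ty":1.65,"tz":0,"wx":0,"wy":0,"wz":-2,"claw":1},{"tx":0.55,"ty":1.65,"tz":0,"wx":0,"wy":0,"wz":-2,"claw":1},{"tx":0.55,"ty":1.65,"tz":0,"wx":0,"wy":0,"wz":-2,"claw":1}]'
python3 -m creep '[{"tx":-0.1,"ty":-0.5,"tz":0,"wx":0,"wy":0,"wz":0,"claw":1},{"tx":-0.2,"ty":-1,"tz":0,"wx":0,"wy":0,"wz":0,"claw":1},{"tx":-0.2,"ty":-1,"tz":3,"wx":0,"wy":0,"wz":0,"claw":1},{"tx":-0.2,"ty":-1,"tz":7,"wx":0,"wy":0,"wz":0,"claw":1},{"tx":-0.2,"ty":-2,"tz":10,"wx":0,"wy":0,"wz":0,"claw":1},{"tx":-1,"ty":-5,"tz":10,"wx":0,"wy":0,"wz":0,"claw":1},{"tx":-3,"ty":-9,"tz":10,"wx":0,"wy":0,"wz":0,"claw":1},{"tx":-5,"ty":-13,"tz":10,"wx":0,"wy":0,"wz":0,"claw":1}]'
python3 - <<'E'
from h import *
b=env.camera("scene")
cv2.imwrite("pics/cam.png",cv2.resize(b["img"][160:310,230:390],None,fx=3.9,fy=3.9,interpolation=3)[:,:,::-1])
h=cv2.cvtColor(b["img"],cv2.COLOR_RGB2HSV)
ax=np.array([.6116,.0526])
for th in(1.45,1.8,2.15):
    f=np.radians(-105-15.06)-th; print(th,(proj(b,[*(ax+.062*np.array([np.cos(f),np.sin(f)])),.122])-[230,160])*3.9)
E
```

```text
clock: 21.45
ee_pos: [0.5565, 0.0806, 0.2934]
ee_rot: [[0.487, 0.873, 0.002], [0.873, -0.487, -0.001], [0.0, 0.002, -1.0]]
contact_force: [3.8, -5.0, 0.4]
gripper_width: 0.004
grip_force: 2.2
clock: 22.25
ee_pos: [0.5049, -0.0487, 0.3926]
ee_rot: [[0.485, 0.875, -0.001], [0.875, -0.485, 0.001], [0.001, -0.001, -1.0]]
contact_force: [0.4, -0.5, 0.4]
gripper_width: 0.005
grip_force: 0.0
1.45 [376.0062044  253.75731302]
1.8 [374.43372648 285.48442122]
2.15 [356.53534078 315.97075816]
```

View pics/cam.png

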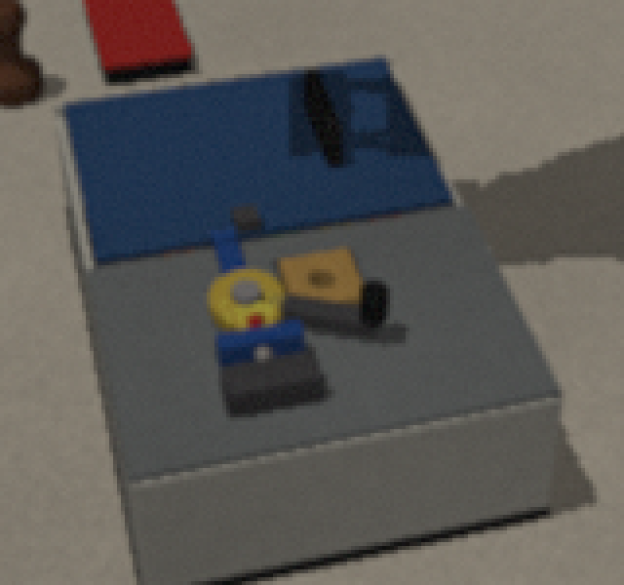

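The post is at crop (375,287), exactly where 1.8 rad predicts, with the red dot facing the bolt, which is pressed back. Now the cover.

```bash
python3 -m creep '[{"tx":-1,"ty":0.3,"tz":0,"wx":0,"wy":0,"wz":0.9,"claw":1},{"tx":-2,"ty":0.6,"tz":0,"wx":0,"wy":0,"wz":1.75,"claw":1},{"tx":-2,"ty":0.6,"tz":-2,"wx":0,"wy":0,"wz":1.75,"claw":1},{"tx":-2,"ty":0.6,"tz":-5,"wx":0,"wy":0,"wz":1.75,"claw":1},{"tx":-2,"ty":0.6,"tz":-8,"wx":0,"wy":0,"wz":1.75,"claw":1},{"tx":-2,"ty":0.6,"tz":-10,"wx":0,"wy":0,"wz":1.75,"claw":1},{"tx":-2,"ty":0.6,"tz":-11,"wx":0,"wy":0,"wz":1.75,"claw":1},{"tx":-2,"ty":0.6,"tz":-11,"wx":0,"wy":0,"wz":1.75,"claw":1}]'
```

```text
clock: 23.1
ee_pos: [0.4852, -0.042, 0.2815]
ee_rot: [[0.261, 0.965, -0.003], [0.965, -0.261, 0.001], [0.0, -0.003, -1.0]]
contact_force: [-0.4, 0.2, 1.0]
gripper_width: 0.009
grip_force: 0.0
```

```bash
python3 -m creep '[{"tx":0.8,"ty":-0.2,"tz":0,"wx":0,"wy":0,"wz":0,"claw":1},{"tx":1.6,"ty":-0.4,"tz":0,"wx":0,"wy":0,"wz":0,"claw":1},{"tx":2.4,"ty":-0.65,"tz":0,"wx":0,"wy":0,"wz":0,"claw":1},{"tx":3.2,"ty":-0.85,"tz":0,"wx":0,"wy":0,"wz":0,"claw":1},{"tx":4,"ty":-1.1,"tz":0,"wx":0,"wy":0,"wz":0,"claw":1},{"tx":4.8,"ty":-1.3,"tz":0,"wx":0,"wy":0,"wz":0,"claw":1},{"tx":5.6,"ty":-1.5,"tz":0,"wx":0,"wy":0,"wz":0,"claw":1},{"tx":6.4,"ty":-1.7,"tz":0,"wx":0,"wy":0,"wz":0,"claw":1}]'
```

```text
clock: 23.9
ee_pos: [0.5505, -0.0599, 0.2827]
ee_rot: [[0.262, 0.965, -0.0], [0.965, -0.262, -0.0], [-0.0, -0.0, -1.0]]
contact_force: [-1.5, -0.5, 1.0]
gripper_width: 0.007
grip_force: 1.1
```

Cover is sliding (about 2 N). On to the stop.

```bash
python3 -m creep '[{"tx":0.8,"ty":-0.2,"tz":0,"wx":0,"wy":0,"wz":0,"claw":1},{"tx":1.6,"ty":-0.4,"tz":0,"wx":0,"wy":0,"wz":0,"claw":1},{"tx":2.4,"ty":-0.65,"tz":0,"wx":0,"wy":0,"wz":0,"claw":1},{"tx":3,"ty":-0.8,"tz":0,"wx":0,"wy":0,"wz":0,"claw":1},{"tx":3.5,"ty":-0.95,"tz":0,"wx":0,"wy":0,"wz":0,"claw":1},{"tx":3.9,"ty":-1.05,"tz":0,"wx":0,"wy":0,"wz":0,"claw":1},{"tx":4.2,"ty":-1.15,"tz":0,"wx":0,"wy":0,"wz":0,"claw":1},{"tx":4.2,"ty":-1.15,"tz":0,"wx":0,"wy":0,"wz":0,"claw":1}]'
```

```text
clock: 24.7
ee_pos: [0.5924, -0.071, 0.2828]
ee_rot: [[0.261, 0.965, 0.001], [0.965, -0.261, 0.0], [0.001, 0.001, -1.0]]
contact_force: [-1.2, -0.3, -0.2]
gripper_width: 0.006
grip_force: 0.1
```

```bash
python3 -m creep '[{"tx":0.2,"ty":-0.05,"tz":0,"wx":0,"wy":0,"wz":0,"claw":1},{"tx":0.4,"ty":-0.1,"tz":0,"wx":0,"wy":0,"wz":0,"claw":1},{"tx":0.4,"ty":-0.1,"tz":0,"wx":0,"wy":0,"wz":0,"claw":1},{"tx":0.4,"ty":-0.1,"tz":0,"wx":0,"wy":0,"wz":0,"claw":1},{"tx":0.4,"ty":-0.1,"tz":0,"wx":0,"wy":0,"wz":0,"claw":1},{"tx":0.4,"ty":-0.1,"tz":0,"wx":0,"wy":0,"wz":0,"claw":1},{"tx":0.4,"ty":-0.1,"tz":0,"wx":0,"wy":0,"wz":0,"claw":1},{"tx":0.4,"ty":-0.1,"tz":0,"wx":0,"wy":0,"wz":0,"claw":1}]'
```

```text
clock: 25.5
ee_pos: [0.5958, -0.0718, 0.2828]
ee_rot: [[0.261, 0.965, -0.0], [0.965, -0.261, 0.0], [0.0, -0.0, -1.0]]
contact_force: [-3.2, 1.1, 0.8]
gripper_width: 0.006
grip_force: 1.5
```

```bash
python3 -m creep '[{"tx":0.3,"ty":-0.1,"tz":0,"wx":0,"wy":0,"wz":0,"claw":1},{"tx":0.3,"ty":-0.1,"tz":0,"wx":0,"wy":0,"wz":0,"claw":1},{"tx":-1,"ty":0.3,"tz":0,"wx":0,"wy":0,"wz":0,"claw":1},{"tx":-3,"ty":0.8,"tz":0,"wx":0,"wy":0,"wz":0,"claw":1},{"tx":-3,"ty":0.8,"tz":4,"wx":0,"wy":0,"wz":0,"claw":1},{"tx":-4,"ty":-2,"tz":8,"wx":0,"wy":0,"wz":0,"claw":1},{"tx":-5,"ty":-6,"tz":11,"wx":0,"wy":0,"wz":0,"claw":1},{"tx":-5,"ty":-10,"tz":12,"wx":0,"wy":0,"wz":0,"claw":1}]'
python3 -m creep '[{"tx":-1,"ty":-4,"tz":0,"wx":0,"wy":0,"wz":0,"claw":1},{"tx":-2,"ty":-8,"tz":0,"wx":0,"wy":0,"wz":0,"claw":1},{"tx":-3,"ty":-12,"tz":0,"wx":0,"wy":0,"wz":0,"claw":1},{"tx":-4,"ty":-16,"tz":0,"wx":0,"wy":0,"wz":0,"claw":1},{"tx":-5,"ty":-19,"tz":0,"wx":0,"wy":0,"wz":0,"claw":1},{"tx":-5,"ty":-19,"tz":0,"wx":0,"wy":0,"wz":0,"claw":1},{"tx":-5,"ty":-19,"tz":0,"wx":0,"wy":0,"wz":0,"claw":1},{"tx":-5,"ty":-19,"tz":0,"wx":0,"wy":0,"wz":0,"claw":1}]'
python3 - <<'E'
from h import *
a=env.camera("top");b=env.camera("scene")
o=np.hstack([cv2.resize(a["img"][90:250,150:400],None,fx=1.6,fy=1.6),cv2.resize(b["img"][140:400,200:460],(400,256))[:256]])
cv2.imwrite("pics/end.png",cv2.resize(o,None,fx=1.0,fy=1.0)[:,:,::-1])
E
```

```text
clock: 26.3
ee_pos: [0.5465, -0.1727, 0.4079]
ee_rot: [[0.26, 0.966, 0.009], [0.966, -0.26, -0.004], [-0.001, 0.009, -1.0]]
contact_force: [0.6, -0.6, -0.4]
gripper_width: 0.003
grip_force: 0.0
clock: 27.1
ee_pos: [0.4969, -0.3607, 0.4031]
ee_rot: [[0.259, 0.966, 0.002], [0.966, -0.259, 0.0], [0.001, 0.002, -1.0]]
contact_force: [0.6, 0.3, 0.7]
gripper_width: 0.01
grip_force: 0.0
```

View pics/end.png

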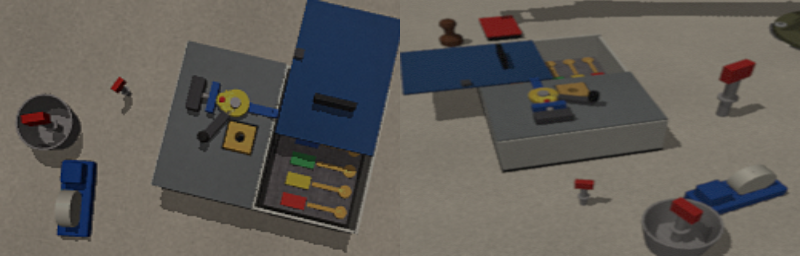

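Everything looks right: pin in the cup, cam at its high point, cover open with the keys showing. A quick check of the opening from the tab (top crop (334,102)), then hand in.

```bash
python3 - <<'E'
from h import *
a=env.camera("top")
d=np.linalg.norm(ray(a,(358.5,153.3),.118)[:2]-[.5131,-.0501]); print(d)
if d>.09: print(env.close_job())
E
```

```text
0.09644129251765847
the job is handed in; nothing more can be done
None
```

The job is handed in, though no verdict came back: the pin is standing in the upright cup, the cam is at its high point with the bolt pressed back, the cover is open by about 96 mm, and the arm is clear of everything.

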